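# Open the floodlight's battery door by its hidden flush release

## Robot

A 6-joint arm with a two-finger parallel gripper is mounted at the origin on the work surface. World frame = base frame: x ahead of the robot, y to its left, z up, the work surface at z = 0. Lengths are in mm, angles in rad, forces in N, time in s.
With the tool pointing down it reaches from about 300 to 775 mm from the base axis. Payload 14.6 kg.
Tool frame: the origin (TCP) lies between the finger pads; the fingertips stand 14 mm ahead of it and the grasp point (between the pads) lies 5 mm behind it; z points along the fingers, y is the line along which they close (so a half turn about z gives the same grasp; the last joint's range is limited). The gripper opens to 94 mm and grips with 3 to 60 N. Pads are 16 mm wide; open, the fingers measure 119 mm over their backs; the gripper's body (75 mm by 177 mm) begins 78 mm behind the grasp point.
Start: joints at [-1.397, 0.3, 1.521, -0, 1.321, -0.067], TCP at [131.157, -534.123, 219.446] pointing down, gripper open.
Joint ranges: [-3.03, 3.03], [-0.79, 2.21], [0.23, 2.52], [-1.04, 4.18], [0, 3.07], [-2.55, 2.55]. Speed limits (rad/s): [2.22, 2.22, 2.57, 3.14, 3.14, 3.14].

## Interface

Orientations are given as a unit quaternion [w, x, y, z].
In Python, from workcell import * gives the robot as it stands.
- The arm moves only by the shell command python3 -m jog 'ROWS' [FORCE]. ROWS is a JSON object of lists of equal length, an entry for each row: "fingers": the finger opening in mm, from 0 to 94; "dp": the shift along the world's x, y, z in units of 40 mm (1.0 is 40 mm), a list of three; "yaw": the turn about the world's z in units of 6 degrees (1.0 is 6 degrees). A call has 1 to 20 rows; each row shifts and turns the commanded pose from where the row before left it; what a row does not reach is not made up. A row lasts 1/12 s, in which the tool goes at most 41.7 mm and 7.16 degrees, less where a joint would pass 70% of its speed; a pose out of reach is approached as far as the arm can. A call is refused whole if a number of a shift passes 1 or a number of a turn 1, either way. A call with a gripper value outside its range is refused whole. The fingers move at their own pace and stop on an object; FORCE is the grip in N (left out, the last holds). Time passes only in rows, so rows that do not move let the fingers close. It gives the time, the measured TCP pose, the force, the opening and the grip force at its end, in the units of the state.
- state(): the state, without advancing time (a new reading comes with each control period).
- capture(name): name is "scene" or "top" or "wrist"; returns a dict with "color" (384x512x3 uint8, blue, green, red), "fx", "fy", "cx", "cy" (pixels), "k1" (the pictures are not rectified: a ray, as slopes to the right and down, at radius r is drawn at 1 + k1 r^2 times it, then the intrinsics apply), "rvec" (rotation vector, rad) and "tvec" (3), from world to camera coordinates, as OpenCV has them; the wrist camera has in their place "T_tool_cam" (4x4, takes a point from camera to tool coordinates, whose origin is the TCP and whose axes are the flange's). Camera axes: x right, y down, z forward; pixel columns grow to the right and rows downward; lengths in mm; the calibration is good to about 2 mm. A picture is of the moment at which its call begins: read the wrist's pose just before it. There is no depth.
- finish_job(): hands the job in; it is judged then, once.
The state is a dict: "time": time; "q": joint angles; "qvel": joint speeds; "effort": joint torques, N m; "position": TCP position; "tool_rot": TCP orientation; "ft_force": force on the tool from outside, world axes, zero at the start; "ft_torque": the same for the moment, N m; "opening": finger opening in mm; "grip_force": force on a finger pad.
Only numpy, scipy, OpenCV 4.12 (cv2) and the standard library are available. Lean on these libraries where they do the work, as an engineer would, in place of code of your own. Each camera call takes 0.05 s, during which the arm holds its last target. There are 200 camera calls.

## Task

The cordless floodlight lies on its lens on the cellar bench and its batteries are due for changing. Feel lightly with a fingertip along the flat strip beside the battery door until you find the flush, sunken release button, press it in until the door springs ajar, then with the fingertips push the door up and over until it rests fully open against its stop. Touch only: do not pick up, tilt or shove the lamp, do not lean hard on it, and leave the new cells and everything else on the bench where they stand.

Things in the scene. Friction and masses are not known exactly. Their poses are not given: they have to be found in the camera images.
- lamp: cordless LED floodlight lying face down, loose, 2.4 kg: grey shell 210 (its x) x 290 (y) x 75 mm high. Origin: centre of its underside, on the bench; z up; -x side, with the catch strip, faces roughly the robot. Black rubber corner bumpers stand 79 mm high (near two from y = 68 mm out to 147, either side). Steel bracket, 12 mm bar, 42 mm up, runs round its sides (y to 163 mm) and +x end (to 146)
- strip_mid (a point): middle of the flat catch strip, on its upper face (lamp frame -75.5, 0, 75 mm), axes as the lamp's. The strip spans lamp x -103 to -48 mm, y -68 to 68 mm between the bumpers, all at 75 mm. The release button is NOT in general here: its centre is on the strip's long centreline (lamp x = -75.5 mm) at any lamp y from -36 to 36 mm, different each time
- release (a joint): travel of the release button (m): 0 at rest, 0.006 fully in (straight down). A plate of the strip's own grey plastic, 42 (lamp x) x 44 mm (y), in an opening 44 x 46 mm, its face sunk 2.5 mm below the strip; only seam and step show. Gives from about 2 N, 6 N at full travel; the strip round it is rigid. The catch lets the door go at about 4 mm; the button springs back when let go
- lid (a joint): opening angle of the battery door (rad): 0 shut; 1.95 fully open on its stop, leaning back past upright. When the catch is released a spring lifts it to about 0.9 and holds it there. From there it swings freely (70 g): let go before upright (1.57) it falls back to 0.9, beyond upright it falls on to its stop
- lid_hinge (a point): middle of the door's hinge line (lamp frame 52, 0, 72.5 mm). The line runs along lamp y; the free edge swings up and over towards lamp +x. Beyond the hinge lie cooling fins no higher than 75 mm
- lid_edge (a point): middle of the door's free edge, upper face; shut, it is at lamp frame -46, 0, 75 mm, flush with the strip and 98 mm from the hinge line. The door is a flat plate 5 mm thick and 140 mm wide (lamp y), with a keeper lip that hangs 12 mm below it at the free edge
- cell_a: new battery cell standing upright, 33 mm across, 62 mm high, origin under its foot; stands on the robot's side of the lamp, leave it alone
- cell_b: a second new battery cell, as cell_a, leave it alone
- screwdriver: screwdriver lying on the bench, origin on its underside, leave it alone
- jar: glass preserve jar, 82 mm across, 125 mm high, origin under its foot, beside the lamp, leave it alone
- mug: white mug, 80 mm across, 92 mm high, origin under its foot, beside the lamp, leave it alone
- wine: full wine bottle standing upright, 75 mm across, 300 mm high, origin under its foot, leave it alone
- brush: hand brush lying on the bench, origin on its underside, leave it alone

How it is judged:
By the outcome, as a careful person would: the job done as asked, in the order asked, and still so for the second after the job is handed in, with the robot touching nothing.
It also fails if it takes over 51 s, if anything falls off the work surface, if the arm or the gripper's body presses on something with over 40 N, if the wrist force passes 120 N, or if a joint passes its speed limit or range.

## Working session

There is one attempt and no reset: what is moved stays moved. The work goes in short steps, Python scripts to look and compute and a shell command to move; the robot and the scene stay as the last step left them, time stands still between calls to the robot, and variables do not carry over. Pictures are saved under pics/ and viewed, at most 10 in all, crops included, and the job is handed in when it is done.

```bash
ls; mkdir -p pics
python3 - <<'E'
from workcell import *
import cv2,json
s=state();print(s)
for n in("scene","top"):
    c=capture(n);cv2.imwrite(f"pics/{n}0.png",cv2.resize(c["color"],(800,600),interpolation=cv2.INTER_CUBIC))
    print(n,{k:(v if not hasattr(v,'tolist') else v.tolist()) for k,v in c.items() if k!="color"})
E
```

```text
pics
{'time': 0.0, 'q': array([-1.39654971e+00,  3.00488261e-01,  1.52156331e+00, -4.00277685e-05,
        1.32069247e+00, -6.65809924e-02]), 'qvel': array([ 6.16961986e-04,  1.53961310e-03, -2.22499026e-04,  2.57624140e-03,
       -9.89360422e-05,  4.71510093e-04]), 'effort': array([ 1.67595554e-04, -5.31812382e+01, -3.52732265e+01,  7.07774330e-02,
        2.44353869e-02, -1.44768687e-04]), 'position': array([ 131.13471084, -533.89265506,  218.88442214]), 'tool_rot': array([-5.73818673e-04,  9.92758252e-01,  1.20127935e-01, -5.03366064e-05]), 'ft_force': array([ 0.38164018, -0.12387351,  0.29109331]), 'ft_torque': array([ 0.01959912, -0.0099396 ,  0.02636292]), 'grip_force': 0.0, 'opening': 94.1906141388888}
scene {'fx': 350.1638857970027, 'fy': 350.1638857970027, 'cx': 253.2687187652622, 'cy': 192.98233470218244, 'k1': -0.10339962593323032, 'rvec': [0.9753504382573941, 2.691424057607158, -0.7830145945680298], 'tvec': [381.57577315048877, -265.75860924010914, 1279.4000663796612]}
top {'fx': 396.66595925282155, 'fy': 396.66595925282155, 'cx': 252.5773606190129, 'cy': 187.23937544929376, 'k1': -0.05144242597198489, 'rvec': [2.120788348417985, -2.13974176996893, 0.17433349387707262], 'tvec': [27.567251673006776, 513.1888086995823, 1360.7314235141396]}
```

View pics/top0.png

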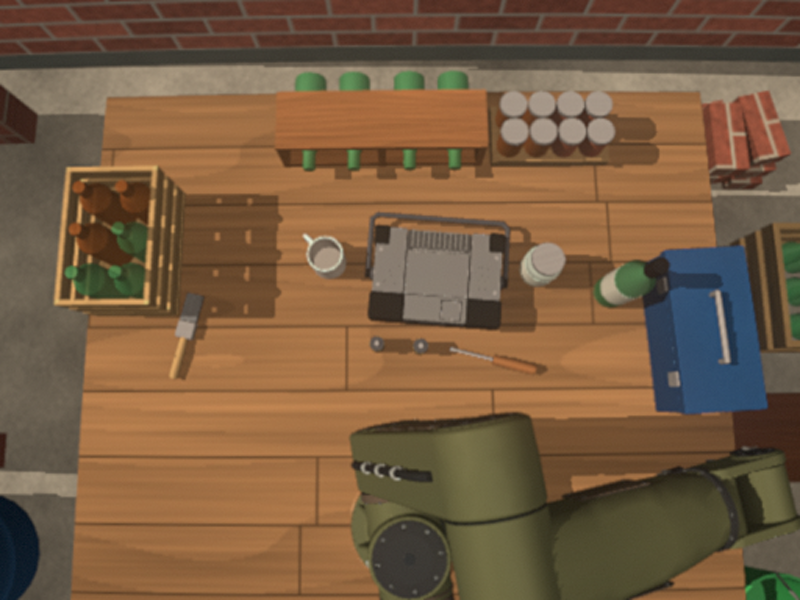

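View pics/scene0.png

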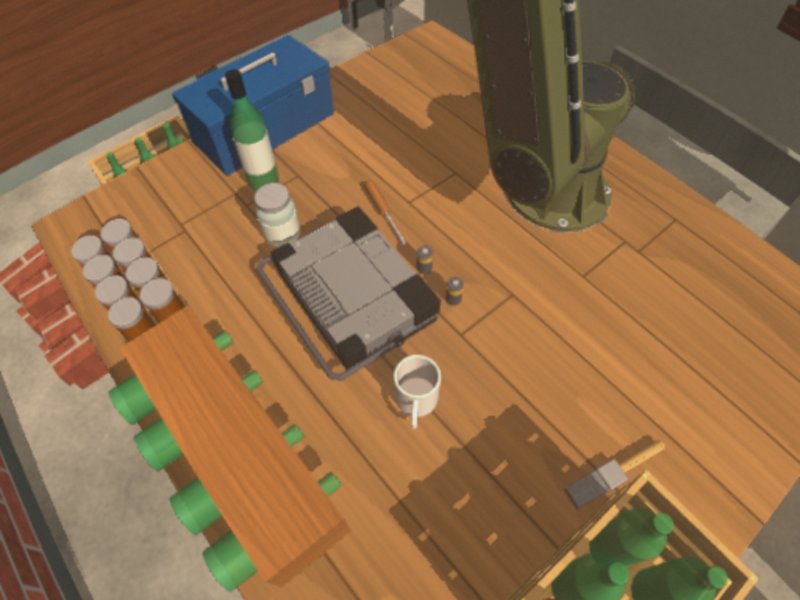

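The top view shows the lamp at about (438,272) with a faint button square near (452,308). The cells are at (377,344) and (420,346), the mug at (325,257), the jar at (543,265) and the bottle at (625,285). The scene view agrees. I'll enlarge the lamp in both.

Run:
```python
import cv2
from workcell import *
t=capture("top")["color"][130:235,220:360];s=capture("scene")["color"][125:245,155:315]
f=lambda i,k:cv2.resize(i,None,fx=k,fy=k,interpolation=cv2.INTER_CUBIC)
cv2.imwrite("pics/t1.png",f(t,5.5));cv2.imwrite("pics/s1.png",f(s,5))
```

```text
(no output)
```

View pics/t1.png

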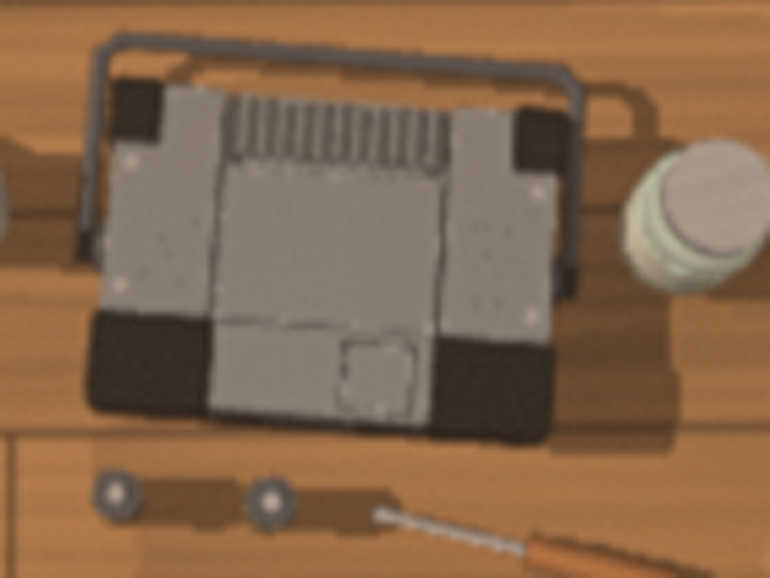

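View pics/s1.png

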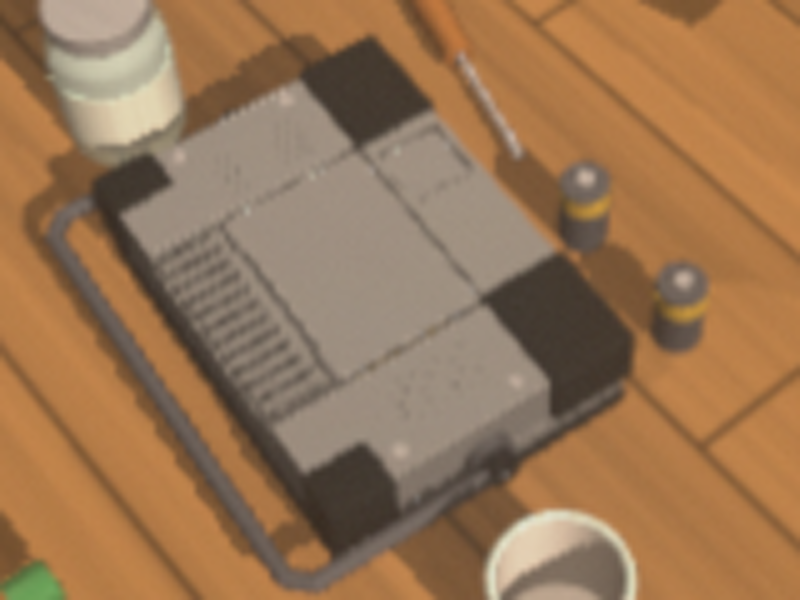

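The crops show the strip, door and button seams clearly. In t1 the button centre is about (376,378) and the strip's outer corners are (210,410) and (432,425). In s1 the button is about (428,163). Next I'll triangulate these and fit the lamp pose.

```bash
cat > h.py <<'E'
from workcell import *
import cv2,numpy as np
def ray(c,px):
    K=np.array([[c["fx"],0,c["cx"]],[0,c["fy"],c["cy"]],[0,0,1.]])
    R=cv2.Rodrigues(np.array(c["rvec"]))[0];t=np.array(c["tvec"])
    n=cv2.undistortPoints(np.array(px,float).reshape(-1,1,2),K,np.array([c["k1"],0,0,0.]))[:,0]
    d=np.c_[n,np.ones(len(n))]@R; return -R.T@t,d
def atz(c,px,z):
    o,d=ray(c,px);return o+d*((z-o[2])/d[:,2])[:,None]
def tri(c1,p1,c2,p2):
    o1,d1=ray(c1,p1);o2,d2=ray(c2,p2);out=[]
    for a,b in zip(d1,d2):
        s=np.linalg.lstsq(np.c_[a,-b],o2-o1,rcond=None)[0];out.append((o1+a*s[0]+o2+b*s[1])/2)
    return np.array(out)
E
python3 - <<'E'
from h import *
from scipy.optimize import least_squares
t=capture("top");s=capture("scene");np.set_printoptions(precision=1,suppress=True)
T=np.array([[215,320],[436,335],[222,165],[445,178],[210,410],[432,425],[376,378]])
S=np.array([[482,298],[365,150],[340,382],[222,228],[555,252],[430,108],[428,163]])
pt=(T+.5)/5.5-.5+[220,130]; ps=(S+.5)/5-.5+[155,125]
P=tri(t,pt,s,ps);print(P)
A=atz(t,pt,75);B=atz(s,ps,75);print(A,B)
L=np.array([[-46,69],[-46,-69],[52,69],[52,-69],[-103,68],[-103,-68.]])
def w(p,L):
    c,n=np.cos(p[2]),np.sin(p[2]);return L@np.array([[c,n],[-n,c]])+p[:2]
for Q in(A,B,P,(A+B)/2):
    r=least_squares(lambda p:(w(p,L)-Q[:6,:2]).ravel(),[500,0,0]);p=r.x
    c,n=np.cos(p[2]),np.sin(p[2]);print(p[:2],np.degrees(p[2]),"btn lamp",(Q[6,:2]-p[:2])@np.array([[c,-n],[n,c]]),"rms",np.sqrt(np.mean(r.fun**2)))
for n,u,z in(("cellA",(117,495),62),("cellB",(271,501),62),("sd tip",(378,513),10),("jar",(720,195),125)):
    print(n,atz(t,[(np.array(u)+.5)/5.5-.5+[220,130]],z))
print("wine top",atz(t,[(656*.64,267*.64)],300),"mug",atz(t,[(325*.64,255*.64)],92))
E
```

```text
[[ 505.8    2.4   72.3]
 [ 492.9 -134.6   73.2]
 [ 606.3   -3.9   74.1]
 [ 595.8 -144.7   69.7]
 [ 449.4    5.5   71.6]
 [ 438.  -132.6   72.9]
 [ 467.6  -98.    73.8]]
[[ 506.     1.7   75. ]
 [ 495.1 -137.    75. ]
 [ 606.    -3.8   75. ]
 [ 596.2 -145.6   75. ]
 [ 449.     5.5   75. ]
 [ 438.3 -132.9   75. ]
 [ 468.2  -98.7   75. ]] [[ 506.3    4.6   75. ]
 [ 491.5 -130.4   75. ]
 [ 606.6   -3.5   75. ]
 [ 596.1 -139.2   75. ]
 [ 451.     7.3   75. ]
 [ 438.6 -130.7   75. ]
 [ 467.5  -96.4   75. ]]
[547.3 -71. ] -4.152703042209008 btn lamp [-76.9 -33.3] rms 1.4352090723218678
[547.3 -67.9] -4.513492891696155 btn lamp [-77.3 -34.7] rms 2.0706441408310523
[546.9 -70.5] -4.404698574967033 btn lamp [-77.  -33.5] rms 1.6387765957289195
[547.3 -69.4] -4.331808782944604 btn lamp [-77.1 -34. ] rms 1.4766102496836162
cellA [[397.5  64.2  62. ]]
cellB [[392.9 -32.2  62. ]]
sd tip [[ 388.8 -103.4   10. ]]
jar [[ 572.3 -308.1  125. ]]
wine top [[ 513.5 -467.9  300. ]] mug [[590.9 176.2  92. ]]
```

```bash
python3 -m jog '{"fingers":[0,0,0,0,0,0,0,0,0,0,0,0,0,0,0,0,0,0,0,0],"dp":[[0.5,0.7,0],[0.5,0.7,0],[0.5,0.7,0],[0.5,0.7,0],[0.5,0.7,0],[0.5,0.7,0],[0.5,0.7,0],[0.5,0.7,0],[0.5,0.7,0],[0.5,0.7,0],[0.5,0.7,0],[0.5,0.7,0],[0.5,0.7,0],[0.5,0.7,0],[0.5,0.7,0],[0.5,0.7,0],[0.5,0.7,0],[0,0,0],[0,0,0],[0,0,0]],"yaw":[-0.18,-0.18,-0.18,-0.18,-0.18,-0.18,-0.18,-0.18,-0.18,-0.18,-0.18,-0.18,-0.18,-0.18,-0.18,-0.18,-0.18,0,0,0]}'
```

```text
time: 1.97
position: [470.8, -58.4, 219.3]
tool_rot: [0.0, 0.999, -0.04, -0.0]
ft_force: [0.3, -0.9, 0.2]
opening: 0.4
grip_force: 0.0
```

```bash
python3 -m jog '{"fingers":[0,0,0,0,0,0,0,0],"dp":[[0,0,-0.6],[0,0,-0.6],[0,0,-0.6],[0,0,-0.6],[0,0,-0.5],[0,0,-0.1],[0,0,0],[0,0,0]],"yaw":[0,0,0,0,0,0,0,0]}'
python3 - <<'E'
from h import *
c=capture("wrist");cv2.imwrite("pics/w1.png",cv2.resize(c["color"],(640,480)))
E
```

```text
time: 2.63
position: [471.4, -58.8, 100.5]
tool_rot: [0.0, 0.999, -0.04, 0.001]
ft_force: [0.3, -0.8, 0.1]
opening: 0.4
grip_force: 0.0
```

View pics/w1.png

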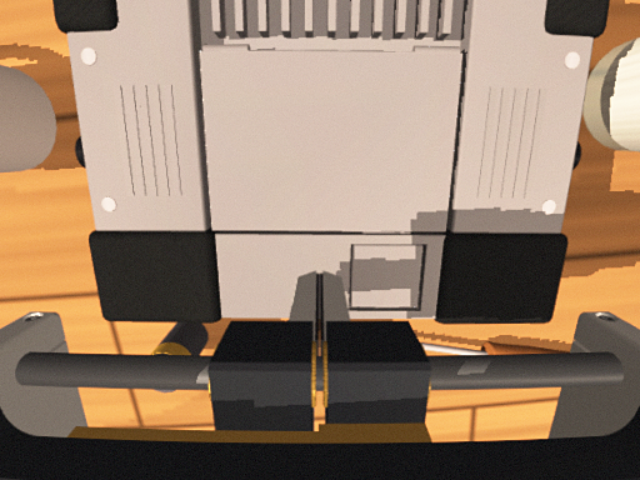

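The wrist view shows the closed fingertips at about (320,272) over the strip's centreline. The button seam lies to the right, centred near (388,277). I'll touch the strip lightly first.

```bash
python3 -m jog '{"fingers":[0,0,0,0,0,0,0,0],"dp":[[0,0,-0.07],[0,0,-0.06],[0,0,-0.05],[0,0,-0.04],[0,0,-0.02],[0,0,0],[0,0,0],[0,0,0]],"yaw":[0,0,0,0,0,0,0,0]}'; python3 -m jog '{"fingers":[0,0,0],"dp":[[0,0,-0.025],[0,0,0],[0,0,0]],"yaw":[0,0,0]}'
```

```text
time: 3.35
position: [471.2, -58.1, 89.9]
tool_rot: [-0.0, 0.999, -0.04, 0.0]
ft_force: [-0.3, 0.3, 0.2]
opening: 0.7
grip_force: 0.0
time: 3.6
position: [471.3, -58.2, 89.2]
tool_rot: [0.0, 0.999, -0.04, 0.0]
ft_force: [-0.5, -0.1, 5.4]
opening: 0.7
grip_force: 2.6
```

Contact with the rigid strip is at TCP z ≈ 89.2. I'll lift slightly, go along the strip to the button, and feel downward there.

```bash
python3 -m jog '{"fingers":[0,0,0,0,0,0,0,0,0,0],"dp":[[0,0,0.05],[-0.01,-0.25,0],[-0.01,-0.25,0],[-0.01,-0.25,0],[-0.01,-0.24,0],[0,0,0],[0,0,-0.04],[0,0,-0.02],[0,0,0],[0,0,0]],"yaw":[0,0,0,0,0,0,0,0,0,0]}'; python3 -m jog '{"fingers":[0,0,0,0],"dp":[[0,0,-0.04],[0,0,-0.03],[0,0,0],[0,0,0]],"yaw":[0,0,0,0]}'
```

```text
time: 4.43
position: [469.5, -97.4, 88.3]
tool_rot: [-0.0, 0.999, -0.04, -0.0]
ft_force: [0.7, -0.0, -0.0]
opening: 0.4
grip_force: 0.0
time: 4.77
position: [469.7, -97.5, 85.7]
tool_rot: [-0.0, 0.999, -0.04, 0.0]
ft_force: [-0.1, 2.7, 2.6]
opening: 0.2
grip_force: 1.1
```

The tip has gone below strip level against a soft 2.6 N, so it's on the button. Now pressing it in.

```bash
python3 -m jog '{"fingers":[0,0,0,0,0,0],"dp":[[0,0,-0.04],[0,0,-0.04],[0,0,-0.03],[0,0,0],[0,0,0],[0,0,0]],"yaw":[0,0,0,0,0,0]}'
python3 - <<'E'
from h import *
c=capture("wrist");cv2.imwrite("pics/w2.png",cv2.resize(c["color"],(640,480)))
E
```

```text
time: 5.27
position: [469.7, -97.6, 81.3]
tool_rot: [-0.0, 0.999, -0.04, 0.0]
ft_force: [0.7, 3.9, 6.0]
opening: 0.6
grip_force: 2.7
```

View pics/w2.png

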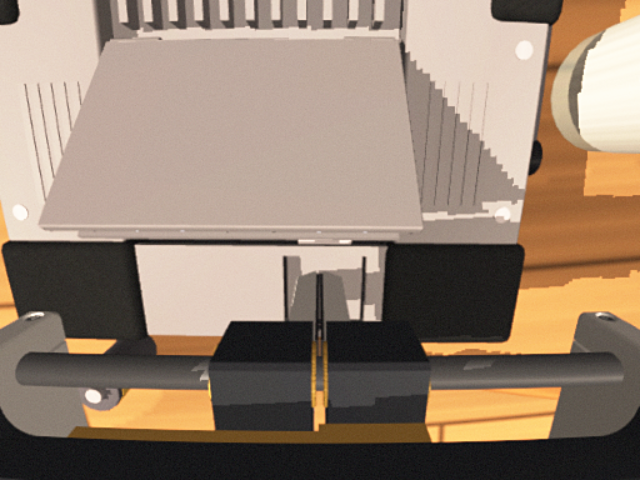

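The door has sprung ajar. It is raised, with its free edge at row ~230, clear of the finger. I'll lift off the button, centre on the door and push towards lamp +x.

```bash
python3 -m jog '{"fingers":[0,0,0,0,0,0,0,0,0,0],"dp":[[0,0,0.15],[0,0,0.4],[0,0,0.5],[0,0,0.3],[0.02,0.3,0],[0.02,0.4,0],[0.02,0.15,0],[0,0,0],[0,0,0],[0,0,0]],"yaw":[0,0,0,0,0,0,0,0,0,0]}'
```

```text
time: 6.15
position: [471.8, -63.9, 134.8]
tool_rot: [0.0, 0.999, -0.04, -0.0]
ft_force: [1.0, 0.0, -0.2]
opening: 0.3
grip_force: 0.0
```

```bash
python3 -m jog '{"fingers":[0,0,0,0,0,0,0,0,0,0,0,0],"dp":[[0.3,-0.02,0],[0.3,-0.02,0],[0.3,-0.02,0],[0.2,-0.02,0],[0.2,-0.02,0],[0.2,-0.02,0],[0.2,-0.02,0],[0.2,-0.02,0],[0.2,-0.01,0],[0.2,-0.01,0],[0,0,0],[0,0,0]],"yaw":[0,0,0,0,0,0,0,0,0,0,0,0]}'
```

```text
time: 7.15
position: [564.1, -70.9, 135.0]
tool_rot: [-0.0, 0.999, -0.04, -0.0]
ft_force: [0.2, 0.6, -0.4]
opening: 0.5
grip_force: 0.0
```

```bash
python3 -m jog '{"fingers":[0,0,0,0,0,0,0,0,0,0,0,0,0],"dp":[[0.1,0,0],[0.1,-0.01,0],[0.1,-0.01,0],[0.1,-0.01,0],[0.1,-0.01,0],[0.1,-0.01,0],[0.1,-0.01,0],[0.1,-0.01,0],[0.1,-0.01,0],[0.1,0,0],[0.05,0,0],[0,0,0],[0,0,0]],"yaw":[0,0,0,0,0,0,0,0,0,0,0,0,0]}'
python3 - <<'E'
from h import *
a=cv2.resize(capture("wrist")["color"],(400,300));b=cv2.resize(capture("scene")["color"][100:250,130:330],(400,300))
cv2.imwrite("pics/w3.png",np.hstack([a,b]))
E
```

```text
time: 8.23
position: [605.9, -74.1, 135.1]
tool_rot: [0.0, 0.999, -0.04, -0.0]
ft_force: [-0.5, -0.4, 0.9]
opening: 0.1
grip_force: 0.0
```

View pics/w3.png

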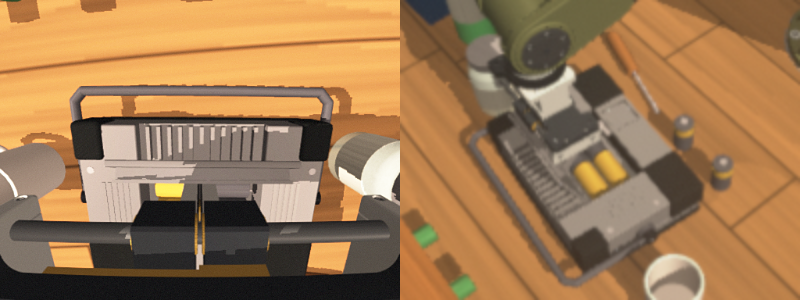

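The door edge is now past the fingers, at about (205,170), and the battery bay with its old cells is exposed. I'll retreat toward the robot, then up, and check.

```bash
python3 -m jog '{"fingers":[0,0,0,0,0,0,0,0,0,0,0,0],"dp":[[-0.2,0,0],[-0.4,0,0],[-0.5,0,0],[-0.5,0,0],[-0.5,0,0],[-0.5,0,0.3],[-0.5,0,0.7],[0,0,0.8],[-0.5,0,0.5],[0,0,0.2],[0,0,0],[0,0,0]],"yaw":[0,0,0,0,0,0,0,0,0,0,0,0]}'
python3 - <<'E'
from h import *
a=cv2.resize(capture("wrist")["color"],(400,300));b=cv2.resize(capture("scene")["color"][100:250,130:330],(400,300));t=cv2.resize(capture("top")["color"][110:260,180:380],(400,300))
cv2.imwrite("pics/w4.png",np.vstack([np.hstack([a,b]),np.hstack([t,t*0])]))
E
```

```text
time: 9.33
position: [462.2, -74.1, 234.8]
tool_rot: [-0.0, 0.999, -0.04, 0.0]
ft_force: [-0.5, -0.3, -0.5]
opening: 0.5
grip_force: 0.0
```

View pics/w4.png

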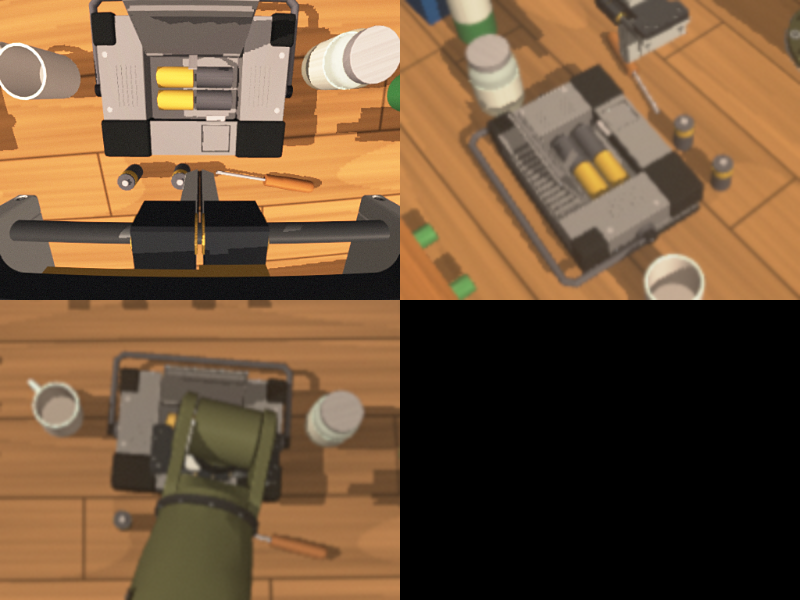

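The door leans back past upright on its stop (wrist view, about (200,30)). The lamp and cells look undisturbed and the arm is clear, so I'm handing in.

```bash
python3 -c "
from workcell import *
print(finish_job())"
```

```text
the job is handed in; nothing more can be done
None
```

The release button was found by touch and pressed in, the battery door was pushed over and, in the last pictures, rests open past upright, the lamp, cells and other things in view look undisturbed, and the job was handed in at about 9.5 s with the robot clear of everything.

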